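# Put the three mixed-up tool handles back with their blades

### The arm

A 6-joint arm with a two-finger parallel gripper is mounted at the origin on the work surface. World frame = base frame: x ahead of the robot, y to its left, z up, the work surface at z = 0. Lengths are in m, angles in degrees, forces in N, time in s.
With the tool pointing down it reaches from about 0.25 to 0.8 m from the base axis. Payload 3.9 kg.
Tool frame: the origin (TCP) lies on the front face of the gripper's body, between the roots of the fingers; the fingertips stand 73 mm ahead of it and the grasp point (between the pads) lies 54 mm ahead of it (r.tip_extent is the distance from the TCP to the fingertips, in m); z points along the fingers, y is the line along which they close (so a half turn about z gives the same grasp; the last joint's range is limited). The gripper opens to 85 mm and grips with 20 to 120 N. Pads are 22 mm wide; open, the fingers measure 114 mm over their backs; the gripper's body (76 mm by 85 mm) begins 54 mm behind the grasp point. The pads swing forward as they close: fully open they stand 13 mm farther back than shut.
Start: joints at [75.229, 14.897, -7.913, 67.191, 0, 90], TCP at [0.134, 0.508, 0.304] pointing down, gripper open.
Joint ranges: [-159.42, 159.42], [-47.68, 98.78], [-73.54, 78.23], [-108.79, 121.32], [-90, 84.71], [-180, 180]. Speed limits (degrees/s): [147.25, 147.25, 180, 180, 180, 180].

### API

Orientations are given as [roll, pitch, yaw] about the fixed x, y, z axes, in that order (R = Rz(yaw) Ry(pitch) Rx(roll)).
In Python, from cell import monitor, vision, r gives the robot as it stands.
- The arm moves only by the shell command python3 -m creep 'ROWS' [FORCE]. ROWS is JSON, a list of rows, each an object of numbers: "dx", "dy", "dz": the shift along the tool's x, y, z in cm; "rx", "ry", "rz": the turn, a rotation vector about the tool's x, y, z in rad; "fingers": the closure, from 0 (fully open) to 1 (shut). In form: [{"dx": .., "dy": .., "dz": .., "rx": .., "ry": .., "rz": .., "fingers": ..}, ...]. A call has 1 to 12 rows; each row shifts and turns the commanded pose from where the row before left it, along the tool's axes as they then stand; what a row does not reach is not made up. A row lasts 1/12 s, in which the tool goes at most 41.7 mm and 7.16 degrees, less where a joint would pass 70% of its speed; a pose out of reach is approached as far as the arm can. A call is refused whole if a number of a shift passes 4.17 or a number of a turn 0.125, either way. A call with a gripper value outside its range is refused whole. The fingers move at their own pace and stop on an object; FORCE is the grip in N (left out, the last holds). Time passes only in rows, so rows that do not move let the fingers close. It gives the time, the measured TCP pose, the force, the opening and the grip force at its end, in the units of the state.
- monitor.observe(): the state, without advancing time (a new reading comes with each control period).
- vision.grab_frame(name): name is "side" or "top"; returns a dict with "pixels" (384x512x3 uint8, red, green, blue), "depth" (384x512 float32, m along the optical axis (not along the pixel's ray), 0 where there is no reading), "vertical_fov" (degrees; the focal length in pixels is half the picture's height over the tangent of half this angle, whatever the lens; pixels are square), "cx", "cy" (the principal point, pixels), "R" (3x3) and "t" (3): a world point X has camera coordinates R X + t. Camera axes: x right, y down, z forward; pixel columns grow to the right and rows downward; lengths in m; the calibration is good to about 2 mm. A picture is of the moment at which its call begins.
- r.job_done(): hands the job in; it is judged then, once.
Trained networks look in a picture, given as the dict that the camera call returned (one of the last four; its "shot" number tells which), for a name from the list of things; names that differ only in an ending like _2 or _b are one class to them, and where a whole thing is asked for, a point or a joint stands for the part that bears it (a point fixed in the world has none). Each returns a list of dicts, best first, with "conf" (0 to 1); they miss things now and then, are a little off and sometimes report something else, mostly with a low value. They report only what shows in the picture. A call takes as long as a camera call. They do not tell look-alikes from the thing itself.
- vision.regions_of(thing, picture): "region" (384x512 bool, what is visible of it) and "box" ([centre column, centre row, width, height] in pixels, round what is visible of it).
- vision.mark_of(thing, picture): "uv" ([column, row] in pixels: a listed point, or the origin of a listed thing).
The state is a dict: "t": time; "joint_positions": joint angles; "qd": joint speeds; "tau": joint torques, N m; "eef_pos": TCP position; "eef_rot": TCP orientation; "ft_force": force on the tool from outside, world axes, zero at the start; "torque": the same for the moment, N m; "grip_width": opening from 0.0 (shut) to 1.0 (fully open); "grasp_force": force on a finger pad.
Only numpy, scipy, OpenCV 4.12 (cv2) and the standard library are available. Lean on these libraries where they do the work, as an engineer would, in place of code of your own. Each camera call takes 0.05 s, during which the arm holds its last target. There are 200 camera calls.

### The job

Three tool kits are laid out for handle fitting, but the handles have been mixed up: swap them so that the long straight hooped handle lies in the tray with the chisel blade, the waisted handle with the knobbed end in the tray with the file, and the short stout handle in the tray with the scraper blade. The empty fourth tray is free for setting a handle aside on the way. Lay each handle lengthwise and centred in its tray's two V rests, without dropping it, and leave the blades lying where they are.

Things in the scene. Friction and masses are not known exactly. Their poses are not given: they have to be found in the camera images.
- handle_chisel: The longest handle: lacquered orange-brown turned wood, 150 mm long, straight, 28 mm in diameter over its middle 96 mm, a steel ferrule (22 mm diameter) at one end and a steel hoop (32 mm) near the other, the striking end. Mass about 85 g. Origin on its axis, at the middle of its length; x along the axis (ferrule at -x).
- handle_file: The middle handle: same lacquered wood, 120 mm long, waisted, with a round knob (33 mm) at its tail end and a steel ferrule (20 mm diameter) at the other; 24 mm in diameter over the middle 20 mm, 28 mm where it lies in the rests. Mass about 60 g. Origin on its axis, at the middle of its length; x along the axis (ferrule at -x).
- handle_scraper: The short stout handle: same lacquered wood, 90 mm long, barrel-shaped, 38 mm in diameter over its middle 22 mm, 28 mm where it lies in the rests, a steel ferrule (22 mm diameter) at one end. Mass about 65 g. Origin on its axis, at the middle of its length; x along the axis (ferrule at -x).
- tray_chisel: Fixed plywood kit tray, 220 (x) by 140 (y) mm, floor 5 mm, rim 12 mm high. Origin at bench height below the middle of its handle rest; tray spans x +-110, y -92 to +48 mm. Rest: two upright V pieces 8 mm thick at x = +-30 mm (52 mm free between), V bottom 19, tips 38 mm above the bench, 19 mm to each side. A handle lies along x, axis 39 mm high. Chisel blade at y = -52 mm.
- tray_file: Fixed plywood kit tray, 220 (x) by 140 (y) mm, floor 5 mm, rim 12 mm high. Origin at bench height below the middle of its handle rest; tray spans x +-110, y -92 to +48 mm. Rest: two upright V pieces 8 mm thick at x = +-30 mm (52 mm free between), V bottom 19, tips 38 mm above the bench, 19 mm to each side. A handle lies along x, axis 39 mm high. File at y = -52 mm.
- tray_scraper: Fixed plywood kit tray, 220 (x) by 140 (y) mm, floor 5 mm, rim 12 mm high. Origin at bench height below the middle of its handle rest; tray spans x +-110, y -92 to +48 mm. Rest: two upright V pieces 8 mm thick at x = +-30 mm (52 mm free between), V bottom 19, tips 38 mm above the bench, 19 mm to each side. A handle lies along x, axis 39 mm high. Scraper blade at y = -52 mm.
- tray_spare: Fixed plywood kit tray, 220 (x) by 140 (y) mm, floor 5 mm, rim 12 mm high. Origin at bench height below the middle of its handle rest; tray spans x +-110, y -92 to +48 mm. Rest: two upright V pieces 8 mm thick at x = +-30 mm (52 mm free between), V bottom 19, tips 38 mm above the bench, 19 mm to each side. A handle lies along x, axis 39 mm high. Spare: empty at start, no blade.
- blade_chisel: Bright steel chisel blade, loose, lying flat along its tray: 26 mm wide, 95 mm of blade, a round bolster (18 mm high, the highest point, 23 mm above the bench) and a thin tang to -x, 172 mm in all. Origin near its middle, on its underside; x along it.
- blade_file: Dark grey flat file, loose, lying flat along its tray: 18 mm wide, 5 mm thick, 150 mm of blade and a thin tang to -x, 194 mm in all. Origin at its middle, on its underside; x along it.
- blade_scraper: Bright steel scraper blade, loose, lying flat along its tray: a thin wide trapezoid, 60 mm wide at its edge, narrowing to a short tang to -x, 135 mm in all, 3 to 5 mm thick. Origin near its middle, on its underside; x along it.
Mind the look-alikes: they are no part of the job. Leave any purple look-alike of the handle_chisel alone.

How it is judged:
By the outcome, as a careful person would: the job done as asked, in the order asked, and still so for the second after the job is handed in, with the robot touching nothing.
It also fails if it takes over 104 s, if anything falls off the work surface, if the arm or the gripper's body presses on something with over 40 N, if the wrist force passes 120 N, or if a joint passes its speed limit or range.

## Working session

There is one attempt and no reset: what is moved stays moved. The work goes in short steps, Python scripts to look and compute and a shell command to move; the robot and the scene stay as the last step left them, time stands still between calls to the robot, and variables do not carry over. Pictures are saved under pics/ and viewed, at most 14 in all, crops included, and the job is handed in when it is done.

```bash
mkdir -p pics; ls
python3 - <<'E'
from cell import monitor, vision, r
import cv2
s=monitor.observe(); print({k:s[k] for k in('t','eef_pos','eef_rot','grip_width')})
for n in('top','side'):
    f=vision.grab_frame(n); cv2.imwrite(f'pics/{n}0.png',cv2.resize(f['pixels'][:,:,::-1],(768,576)))
    print(n,f['R'],f['t'])
E
```

```text
pics
{'t': 0.0, 'eef_pos': array([0.13371013, 0.50713276, 0.30306187]), 'eef_rot': array([-1.79889144e+02, -9.95514331e-04,  1.65227601e+02]), 'grip_width': 1.0001114328646405}
top [[-1.11101740e-02 -9.99938249e-01  2.48713142e-04]
 [-9.90448449e-01  1.09705473e-02 -1.37446416e-01]
 [ 1.37435200e-01 -1.77339115e-03 -9.90509172e-01]] [-0.01910255  0.38517126  1.26357299]
side [[ 0.88970035 -0.45652709  0.0040381 ]
 [-0.24224296 -0.4795541  -0.84341343]
 [ 0.38697757  0.74940702 -0.53724992]] [-0.32909984  0.12870615  1.00693108]
```

View pics/top0.png

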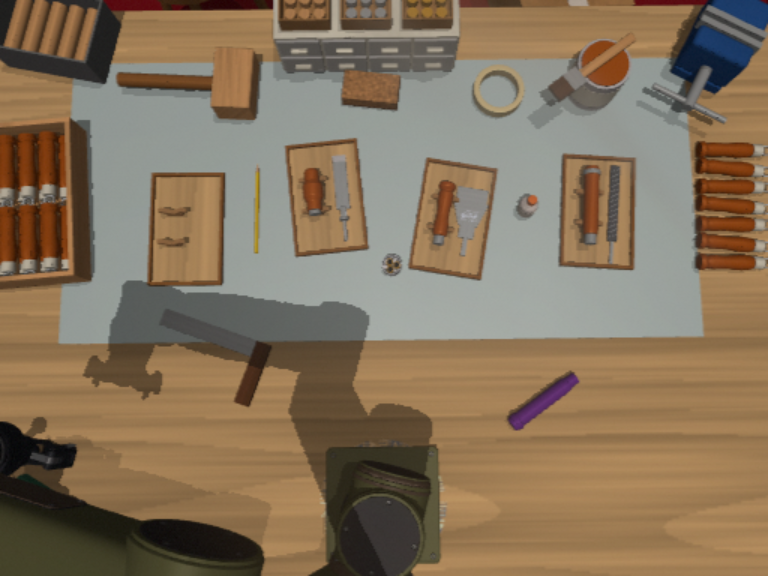

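View pics/side0.png

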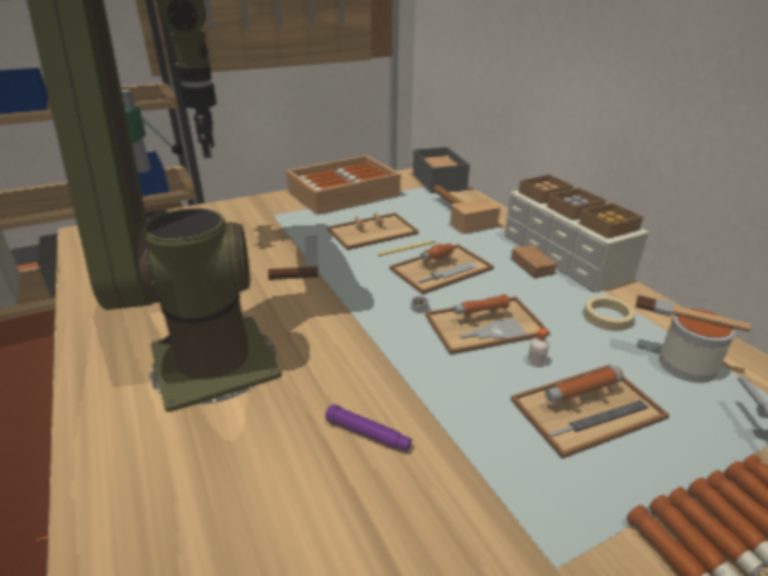

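The top view shows the spare tray at (187,229). The chisel tray at (326,197) holds the stout handle, the scraper tray at (453,218) the waisted handle, and the file tray at (597,211) the long handle. Look-alikes are the purple one at (543,400), the crate of handles at (40,200) and the row at (730,205).

```bash
cat > h.py <<'E'
from cell import monitor, vision, r
import numpy as np, cv2
def focal(f): return 192/np.tan(np.radians(f['vertical_fov'])/2)
def world(f,u,v,z=None):
    """pixels to world, by depth or by the plane of height z"""
    F=focal(f); ray=np.c_[(u-f['cx'])/F,(v-f['cy'])/F,np.ones(len(u))]
    R,t=f['R'],f['t']
    if z is None: d=f['depth'][v.astype(int),u.astype(int)]
    else: o=-R.T@t; d=(z-o[2])/(ray@R)[:,2]
    return (ray*d[:,None]-t)@R
def rect(P):
    """min-area rectangle: centre, long side, short side (mm), yaw of long axis in (-90,90]"""
    (c,(w,h),a)=cv2.minAreaRect((P[:,:2]*1000).astype(np.float32))
    if w<h: w,h,a=h,w,a+90
    return np.round(c,1),round(w,1),round(h,1),round((a+90)%180-90,2)
def region(f,n,z=None):
    out=[]
    for d in vision.regions_of(n,f):
        v,u=np.nonzero(d['region'])
        if len(u)<20: continue
        out.append((d['conf'],d['box'],rect(world(f,u.astype(float),v.astype(float),z))))
    return out
E
python3 - <<'E'
from h import *
f=vision.grab_frame('top'); np.save('top0.npy',f,allow_pickle=True)
for n,z in [('tray_chisel',.010),('tray_file',.010),('tray_scraper',.010),('tray_spare',.010),('handle_chisel',.042),('handle_file',.042),('handle_scraper',.042)]:
    for o in region(f,n,z)[:4]: print(n,round(o[0],2),np.round(o[1]),*o[2])
    for m in vision.mark_of(n,f)[:4]:
        print('   mark',round(m['conf'],2),np.round(m['uv'],1),world(f,*[np.array([x]) for x in m['uv']],0.0 if 'tray' in n else .039).round(4))
cv2.imwrite('pics/crop.png',cv2.resize(f['pixels'][80:200,180:440,::-1],(780,360),interpolation=cv2.INTER_CUBIC))
E
```

```text
tray_chisel 0.56 [219. 131.  58.  74.] [578.3 103.9] 223.3 142.6 5.77
   mark 0.97 [208.5 131.7] [[ 0.5786  0.1302 -0.    ]]
tray_file 0.68 [396. 141.  57.  78.] [ 544.7 -418.6] 220.5 142.8 -4.25
   mark 0.57 [387.2 139.5] [[ 0.5495 -0.3908 -0.    ]]
tray_scraper 0.75 [301. 145.  58.  79.] [ 534.1 -139.3] 224.7 142.1 -9.79
   mark 0.65 [294.1 141.6] [[ 0.5462 -0.1193 -0.    ]]
tray_spare 0.74 [125. 153.  52.  79.] [519.6 373.2] 224.2 143.2 -0.08
   mark 0.96 [115.2 154.2] [[ 0.5144  0.4006 -0.    ]]
handle_chisel 0.84 [362. 268.  49.  38.] [ 183.5 -293.5] 148.6 31.1 -55.45
handle_chisel 0.6 [393. 138.  13.  50.] [ 550.3 -398.8] 148.9 28.4 -2.82
handle_chisel 0.56 [314. 148.  25.  47.] [ 520.1 -162.6] 129.9 60.2 -12.67
handle_chisel 0.45 [410. 140.  11.  62.] [ 540.1 -438.2] 168.9 18.9 -5.73
   mark 0.66 [363.1 269.1] [[ 0.1782 -0.2966  0.039 ]]
   mark 0.61 [394.2 138.3] [[ 0.5425 -0.3997  0.039 ]]
   mark 0.49 [313.1 148.8] [[ 0.5146 -0.1695  0.039 ]]
handle_file 0.87 [296. 144.  17.  45.] [ 533.5 -116.4] 121.0 28.2 -7.81
   mark 0.82 [295.2 141.8] [[ 0.5354 -0.1194  0.039 ]]
handle_scraper 0.71 [397. 142.  53.  74.] [ 534.5 -408.6] 219.6 139.3 -4.2
handle_scraper 0.66 [207. 128.  13.  31.] [580.6 126.8] 87.8 34.0 0.18
   mark 0.76 [207.1 127.5] [[0.5798 0.1297 0.039 ]]
```

View pics/crop.png

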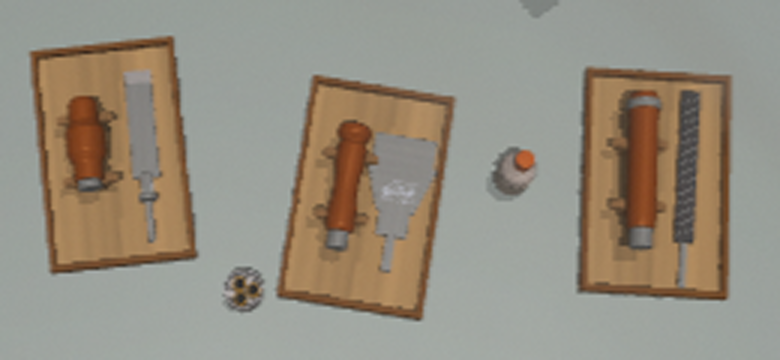

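The crop confirms the choice: stout handle left, waisted with knob middle, long hooped right, all with the ferrule towards the robot. Next I'll refine the tray and handle poses by colour segmentation.

```bash
cat >> h.py <<'E'
def refine(f,box,z):
    """tray by colour (wood against the blue mat): centroid and axis of the filled outline"""
    p=f['pixels'].astype(int); m=((p[...,0]-p[...,2])>15).astype(np.uint8)
    c,r_,w,h=[int(x) for x in box]; k=np.zeros_like(m); k[r_-h//2-6:r_+h//2+7,c-w//2-6:c+w//2+7]=1
    cs,_=cv2.findContours(m*k,cv2.RETR_EXTERNAL,cv2.CHAIN_APPROX_NONE)
    q=max(cs,key=cv2.contourArea); M=np.zeros_like(m); cv2.drawContours(M,[q],-1,1,-1)
    v,u=np.nonzero(M); P=world(f,u.astype(float),v.astype(float),z)[:,:2]*1000
    c=P.mean(0); w,V=np.linalg.eigh(np.cov((P-c).T)); a=V[:,1]*np.sign(V[0,1])
    yaw=np.arctan2(a[1],a[0]); return c,np.degrees(yaw),c+22*np.array([-np.sin(yaw),np.cos(yaw)]),np.sqrt(12*w[::-1])
E
python3 - <<'E'
from h import *
f=np.load('top0.npy',allow_pickle=True).item()
T={}
for n,b in dict(chisel=[219,131,58,74],file=[396,141,52,78],scraper=[301,145,58,79],spare=[125,153,52,79]).items():
    c,y,o,s=refine(f,b,.010); T[n]=(o,y); print(n,'centre',c.round(1),'yaw',y.round(2),'origin',o.round(1),'size',s.round(1))
f=vision.grab_frame('top')
for n,t,i in [('handle_chisel','file',0),('handle_file','scraper',0),('handle_scraper','chisel',0)]:
    ds=[d for d in vision.regions_of(n,f)]
    o,y=T[t]; best=None
    for d in ds:
        v,u=np.nonzero(d['region']); P=world(f,u.astype(float),v.astype(float),.039)[:,:2]*1000
        if best is None or np.linalg.norm(P.mean(0)-o)<np.linalg.norm(best.mean(0)-o): best=P
    a=np.radians(y); Q=(best-o)@np.array([[np.cos(a),-np.sin(a)],[np.sin(a),np.cos(a)]])
    print(n,'in tray',t,'x',Q[:,0].min().round(1),Q[:,0].max().round(1),'mid',(Q[:,0].min()/2+Q[:,0].max()/2).round(1),'y mean',Q[:,1].mean().round(1))
    yaw=np.polyfit(Q[:,0],Q[:,1],1); print('  slope deg',np.degrees(yaw[0]).round(1))
E
```

```text
chisel centre [577.3 104.6] yaw 5.82 origin [575.  126.5] size [223.9 142.2]
file centre [ 543.1 -420. ] yaw -4.44 origin [ 544.8 -398. ] size [224.2 142.2]
scraper centre [ 532.8 -140.4] yaw -10.09 origin [ 536.6 -118.7] size [223.5 141.3]
spare centre [517.3 373.4] yaw -0.17 origin [517.4 395.4] size [223.  143.7]
handle_chisel in tray file x -71.4 78.4 mid 3.5 y mean 1.5
  slope deg -0.3
handle_file in tray scraper x -60.5 60.7 mid 0.1 y mean 0.9
  slope deg 0.5
handle_scraper in tray chisel x -41.4 51.1 mid 4.9 y mean 0.2
  slope deg -0.4
```

```bash
cat >> h.py <<'E'
def go(x,y,z,yaw):
    """shift left to go (cm) along the tool axes as they would stand at that yaw (tool down), and the turn rz (rad)"""
    s=monitor.observe(); p=np.array(s['eef_pos'])*1000; a=np.radians(yaw)
    d=np.array([x,y,z])-p; rz=-np.radians((yaw-s['eef_rot'][2]+180)%360-180)
    print('t',round(s['t'],2),'pos',p.round(1),'rot',np.round(s['eef_rot'],1),'grip',round(s['grip_width'],3),round(s['grasp_force'],1),'F',np.round(s['ft_force'],1))
    print('-> dx %.2f dy %.2f dz %.2f cm  rz %.3f'%((d[0]*np.cos(a)+d[1]*np.sin(a))/10,(d[0]*np.sin(a)-d[1]*np.cos(a))/10,-d[2]/10,rz))
E
python3 -m creep '[{"rz":0.125,"fingers":0.28},{"rz":0.125},{"rz":0.125},{"rz":0.125},{"rz":0.125},{"rz":0.125},{"rz":0.125},{"rz":0.125},{"rz":0.125},{"rz":0.125},{"rz":0.125},{"rz":0.125}]' 40
python3 -m creep '[{"rz":0.125},{"rz":0.125},{"rz":0.125},{"rz":0.125},{"rz":0.125},{"rz":0.125},{"rz":0.125},{"rz":0.125},{"rz":0.125},{"rz":0.125},{"rz":0.03}]'
python3 -c "from h import *; go(580,127,160,5.8)"
```

```text
t 1.05 pos [133.8 507.6 303.9] rot [-180.    -0.   165.2] grip 0.998 0.0 F [ 0.1  0.9 -0.1]
-> dx 40.54 dy 42.38 dz 14.39 cm  rz 2.783$[0]: bad value
$[0]: bad value
```

```bash
python3 -m creep '[{"dx":0,"dy":0,"dz":0,"rx":0,"ry":0,"rz":0.125,"fingers":0.28}]' 40
```

```text
t: 1.13
eef_pos: [0.1338, 0.5077, 0.3039]
eef_rot: [180.0, 0.0, 158.0]
ft_force: [-0.2, -0.9, -0.6]
grip_width: 0.882
grasp_force: 0.0
```

```bash
python3 -m creep '[{"dx":0,"dy":0,"dz":0,"rx":0,"ry":0,"rz":0.125,"fingers":0.28},{"dx":0,"dy":0,"dz":0,"rx":0,"ry":0,"rz":0.125,"fingers":0.28},{"dx":0,"dy":0,"dz":0,"rx":0,"ry":0,"rz":0.125,"fingers":0.28},{"dx":0,"dy":0,"dz":0,"rx":0,"ry":0,"rz":0.125,"fingers":0.28},{"dx":0,"dy":0,"dz":0,"rx":0,"ry":0,"rz":0.125,"fingers":0.28},{"dx":0,"dy":0,"dz":0,"rx":0,"ry":0,"rz":0.125,"fingers":0.28},{"dx":0,"dy":0,"dz":0,"rx":0,"ry":0,"rz":0.125,"fingers":0.28},{"dx":0,"dy":0,"dz":0,"rx":0,"ry":0,"rz":0.125,"fingers":0.28},{"dx":0,"dy":0,"dz":0,"rx":0,"ry":0,"rz":0.125,"fingers":0.28},{"dx":0,"dy":0,"dz":0,"rx":0,"ry":0,"rz":0.125,"fingers":0.28},{"dx":0,"dy":0,"dz":0,"rx":0,"ry":0,"rz":0.125,"fingers":0.28}]' | head -3
python3 -m creep '[{"dx":0,"dy":0,"dz":0,"rx":0,"ry":0,"rz":0.125,"fingers":0.28},{"dx":0,"dy":0,"dz":0,"rx":0,"ry":0,"rz":0.125,"fingers":0.28},{"dx":0,"dy":0,"dz":0,"rx":0,"ry":0,"rz":0.125,"fingers":0.28},{"dx":0,"dy":0,"dz":0,"rx":0,"ry":0,"rz":0.125,"fingers":0.28},{"dx":0,"dy":0,"dz":0,"rx":0,"ry":0,"rz":0.125,"fingers":0.28},{"dx":0,"dy":0,"dz":0,"rx":0,"ry":0,"rz":0.125,"fingers":0.28},{"dx":0,"dy":0,"dz":0,"rx":0,"ry":0,"rz":0.125,"fingers":0.28},{"dx":0,"dy":0,"dz":0,"rx":0,"ry":0,"rz":0.125,"fingers":0.28},{"dx":0,"dy":0,"dz":0,"rx":0,"ry":0,"rz":0.125,"fingers":0.28},{"dx":0,"dy":0,"dz":0,"rx":0,"ry":0,"rz":0.125,"fingers":0.28},{"dx":0,"dy":0,"dz":0,"rx":0,"ry":0,"rz":0.03,"fingers":0.28}]' | head -3
python3 -c "from h import *; go(580,127,160,5.8)"
```

```text
t: 2.05
eef_pos: [0.1338, 0.5077, 0.3039]
eef_rot: [-180.0, -0.0, 78.9]
t: 2.97
eef_pos: [0.3887, 0.3086, 0.3016]
eef_rot: [-167.0, 8.0, 32.1]
t 2.97 pos [388.7 308.6 301.6] rot [-167.     8.    32.1] grip 0.717 0.0 F [-0.1  0.2  0.2]
-> dx 17.19 dy 20.00 dz 14.16 cm  rz 0.458
```

Run:
```python
from h import *
s=monitor.observe(); print(np.round(s['joint_positions'],1),np.round(s['qd'],1),s['tau'])
go(580,127,160,5.8)
f=vision.grab_frame('top'); cv2.imwrite('pics/t1.png',f['pixels'][:,:,::-1])
s=monitor.observe(); print(s['t'],s['eef_pos'],s['eef_rot'],np.round(s['joint_positions'],1))
```

```text
[ 32.   17.   -6.8  74.2  13.  179.9] [-8.9  1.4  1.2  3.4  5.1 -0.1] [-2.33628410e-01 -4.16294324e+01  2.42456532e+01  1.24404453e+00
  6.69530220e-01  1.34119880e-03]
t 2.97 pos [388.7 308.6 301.6] rot [-167.     8.    32.1] grip 0.717 0.0 F [-0.1  0.2  0.2]
-> dx 17.19 dy 20.00 dz 14.16 cm  rz 0.458
3.0167 [0.38844519 0.30903144 0.30157421] [-167.00414989    7.97027948   32.1184347 ] [ 32.1  17.   -6.8  74.2  13.  179.9]
```

View pics/t1.png

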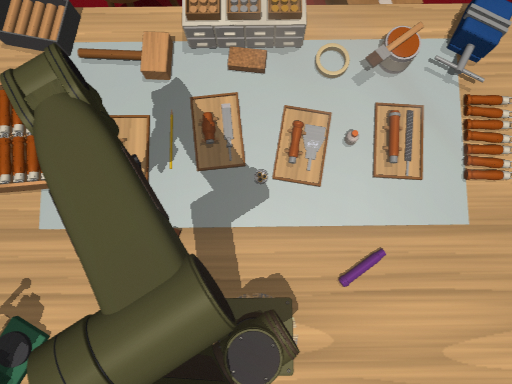

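The wrist ran to its J6 stop: the turn goes the other way, so yaw must be near 180. I'll work out the rotation vector back.

```bash
cat >> h.py <<'E'
def turn(yaw):
    from scipy.spatial.transform import Rotation as Ro
    A=Ro.from_euler('xyz',monitor.observe()['eef_rot'],degrees=True); B=Ro.from_euler('xyz',[180,0,yaw],degrees=True)
    v=(A.inv()*B).as_rotvec(); n=int(np.ceil(np.linalg.norm(v)/.124)); print('turn',v.round(3),'rows',n,'each',(v/n).round(4))
E
python3 -c "
from h import *
turn(185.8); turn(140)"
```

```text
turn [-0.257 -0.261 -2.677] rows 22 each [-0.0117 -0.0119 -0.1217]
turn [-0.286 -0.118 -1.886] rows 16 each [-0.0179 -0.0074 -0.1179]
```

```bash
python3 -m creep '[{"dx":0,"dy":0,"dz":0,"rx":-0.0117,"ry":-0.0119,"rz":-0.1217,"fingers":0.28},{"dx":0,"dy":0,"dz":0,"rx":-0.0117,"ry":-0.0119,"rz":-0.1217,"fingers":0.28},{"dx":0,"dy":0,"dz":0,"rx":-0.0117,"ry":-0.0119,"rz":-0.1217,"fingers":0.28},{"dx":0,"dy":0,"dz":0,"rx":-0.0117,"ry":-0.0119,"rz":-0.1217,"fingers":0.28},{"dx":0,"dy":0,"dz":0,"rx":-0.0117,"ry":-0.0119,"rz":-0.1217,"fingers":0.28},{"dx":0,"dy":0,"dz":0,"rx":-0.0117,"ry":-0.0119,"rz":-0.1217,"fingers":0.28},{"dx":0,"dy":0,"dz":0,"rx":-0.0117,"ry":-0.0119,"rz":-0.1217,"fingers":0.28},{"dx":0,"dy":0,"dz":0,"rx":-0.0117,"ry":-0.0119,"rz":-0.1217,"fingers":0.28},{"dx":0,"dy":0,"dz":0,"rx":-0.0117,"ry":-0.0119,"rz":-0.1217,"fingers":0.28},{"dx":0,"dy":0,"dz":0,"rx":-0.0117,"ry":-0.0119,"rz":-0.1217,"fingers":0.28},{"dx":0,"dy":0,"dz":0,"rx":-0.0117,"ry":-0.0119,"rz":-0.1217,"fingers":0.28},{"dx":0,"dy":0,"dz":0,"rx":-0.0117,"ry":-0.0119,"rz":-0.1217,"fingers":0.28}]' 40 | head -3
python3 -c "
from h import *
turn(185.8); print(np.round(monitor.observe()['joint_positions'],1))
go(580,127,160,185.8)"
```

```text
t: 4.02
eef_pos: [0.3853, 0.3132, 0.3021]
eef_rot: [-171.3, -1.7, 116.7]
turn [-0.115 -0.118 -1.201] rows 10 each [-0.0115 -0.0118 -0.1201]
[ 37.5  17.4  -5.3  75.6   3.3 100.4]
t 4.02 pos [385.3 313.2 302.1] rot [-171.3   -1.7  116.7] grip 0.718 0.0 F [0.1 0.9 0.2]
-> dx -17.49 dy -20.49 dz 14.21 cm  rz -1.206
```

```bash
python3 -m creep '[{"dx":0,"dy":0,"dz":0,"rx":-0.0115,"ry":-0.0118,"rz":-0.1201,"fingers":0.28},{"dx":0,"dy":0,"dz":0,"rx":-0.0115,"ry":-0.0118,"rz":-0.1201,"fingers":0.28},{"dx":0,"dy":0,"dz":0,"rx":-0.0115,"ry":-0.0118,"rz":-0.1201,"fingers":0.28},{"dx":0,"dy":0,"dz":0,"rx":-0.0115,"ry":-0.0118,"rz":-0.1201,"fingers":0.28},{"dx":0,"dy":0,"dz":0,"rx":-0.0115,"ry":-0.0118,"rz":-0.1201,"fingers":0.28},{"dx":0,"dy":0,"dz":0,"rx":-0.0115,"ry":-0.0118,"rz":-0.1201,"fingers":0.28},{"dx":0,"dy":0,"dz":0,"rx":-0.0115,"ry":-0.0118,"rz":-0.1201,"fingers":0.28},{"dx":0,"dy":0,"dz":0,"rx":-0.0115,"ry":-0.0118,"rz":-0.1201,"fingers":0.28},{"dx":0,"dy":0,"dz":0,"rx":-0.0115,"ry":-0.0118,"rz":-0.1201,"fingers":0.28},{"dx":0,"dy":0,"dz":0,"rx":-0.0115,"ry":-0.0118,"rz":-0.1201,"fingers":0.28}]' | head -3
python3 -c "
from h import *
turn(185.8); go(580,127,160,185.8)"
```

```text
t: 4.85
eef_pos: [0.3851, 0.3132, 0.3022]
eef_rot: [180.0, 0.0, -174.2]
turn [ 0.  0. -0.] rows 1 each [ 0.0001  0.0002 -0.    ]
t 4.85 pos [385.1 313.2 302.2] rot [ 180.     0.  -174.2] grip 0.721 0.0 F [-0.2  0.2 -0.2]
-> dx -17.51 dy -20.49 dz 14.22 cm  rz -0.000
```

```bash
python3 -m creep '[{"dx":-1.75,"dy":-2.05,"dz":1.42,"rx":0,"ry":0,"rz":0,"fingers":0.28},{"dx":-1.75,"dy":-2.05,"dz":1.42,"rx":0,"ry":0,"rz":0,"fingers":0.28},{"dx":-1.75,"dy":-2.05,"dz":1.42,"rx":0,"ry":0,"rz":0,"fingers":0.28},{"dx":-1.75,"dy":-2.05,"dz":1.42,"rx":0,"ry":0,"rz":0,"fingers":0.28},{"dx":-1.75,"dy":-2.05,"dz":1.42,"rx":0,"ry":0,"rz":0,"fingers":0.28},{"dx":-1.75,"dy":-2.05,"dz":1.42,"rx":0,"ry":0,"rz":0,"fingers":0.28},{"dx":-1.75,"dy":-2.05,"dz":1.42,"rx":0,"ry":0,"rz":0,"fingers":0.28},{"dx":-1.75,"dy":-2.05,"dz":1.42,"rx":0,"ry":0,"rz":0,"fingers":0.28},{"dx":-1.75,"dy":-2.05,"dz":1.42,"rx":0,"ry":0,"rz":0,"fingers":0.28},{"dx":-1.75,"dy":-2.05,"dz":1.42,"rx":0,"ry":0,"rz":0,"fingers":0.28},{"dx":0,"dy":0,"dz":0,"rx":0,"ry":0,"rz":0,"fingers":0.28}]' | head -3
python3 - <<'E'
from h import *
go(580,127,93,185.8)
f=vision.grab_frame('side'); cv2.imwrite('pics/s1.png',cv2.resize(f['pixels'][130:240,230:400,::-1],(680,440),interpolation=cv2.INTER_CUBIC))
E
```

```text
t: 5.77
eef_pos: [0.581, 0.1221, 0.1574]
eef_rot: [-179.8, -0.1, -174.8]
t 5.77 pos [581.  122.1 157.4] rot [-1.798e+02 -1.000e-01 -1.748e+02] grip 0.72 0.0 F [0.7 0.1 1.1]
-> dx 0.05 dy 0.50 dz 6.44 cm  rz -0.011
```

View pics/s1.png

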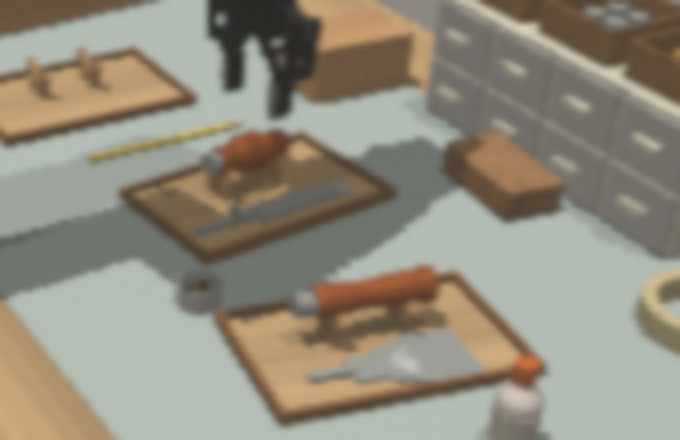

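The side view shows the gripper above the stout handle at crop (250,150), with its fingers to either side. I'll go down part way and let it settle.

```bash
python3 -m creep '[{"dx":0,"dy":0,"dz":1,"rx":0,"ry":0,"rz":0,"fingers":0.28},{"dx":0,"dy":0,"dz":1,"rx":0,"ry":0,"rz":0,"fingers":0.28},{"dx":0,"dy":0,"dz":1,"rx":0,"ry":0,"rz":0,"fingers":0.28},{"dx":0,"dy":0,"dz":0,"rx":0,"ry":0,"rz":0,"fingers":0.28},{"dx":0,"dy":0,"dz":0,"rx":0,"ry":0,"rz":0,"fingers":0.28}]' | head -3
python3 -c "
from h import *
turn(185.8); go(580,127,93,185.8)"
```

```text
t: 6.23
eef_pos: [0.5779, 0.1245, 0.1293]
eef_rot: [-179.9, -0.2, -174.6]
turn [-0.001 -0.003 -0.007] rows 1 each [-0.0012 -0.0028 -0.0073]
t 6.23 pos [577.9 124.5 129.3] rot [-179.9   -0.2 -174.6] grip 0.719 0.0 F [-0.4  0.1 -0.9]
-> dx -0.24 dy 0.23 dz 3.63 cm  rz -0.007
```

```bash
python3 -m creep '[{"dx":-0.12,"dy":0.12,"dz":0.9,"rx":0,"ry":0,"rz":-0.007,"fingers":0.28},{"dx":-0.12,"dy":0.12,"dz":0.9,"rx":0,"ry":0,"rz":0,"fingers":0.28},{"dx":0,"dy":0,"dz":0.9,"rx":0,"ry":0,"rz":0,"fingers":0.28},{"dx":0,"dy":0,"dz":0.9,"rx":0,"ry":0,"rz":0,"fingers":0.28},{"dx":0,"dy":0,"dz":0,"rx":0,"ry":0,"rz":0,"fingers":0.28},{"dx":0,"dy":0,"dz":0,"rx":0,"ry":0,"rz":0,"fingers":0.6},{"dx":0,"dy":0,"dz":0,"rx":0,"ry":0,"rz":0,"fingers":1},{"dx":0,"dy":0,"dz":0,"rx":0,"ry":0,"rz":0,"fingers":1},{"dx":0,"dy":0,"dz":0,"rx":0,"ry":0,"rz":0,"fingers":1},{"dx":0,"dy":0,"dz":0,"rx":0,"ry":0,"rz":0,"fingers":1}]'
python3 -c "
from h import *
turn(185.8); go(580,127,93,185.8)"
```

```text
t: 7.07
eef_pos: [0.5815, 0.1265, 0.0945]
eef_rot: [-179.9, 0.0, -174.3]
ft_force: [0.6, -1.0, -0.7]
grip_width: 0.428
grasp_force: 40.0
turn [-0.001  0.    -0.002] rows 1 each [-0.001   0.0001 -0.0017]
t 7.07 pos [581.5 126.5  94.5] rot [-179.9    0.  -174.3] grip 0.428 40.0 F [ 0.6 -1.  -0.7]
-> dx 0.15 dy 0.07 dz 0.15 cm  rz -0.002
```

```bash
python3 -m creep '[{"dx":0,"dy":0,"dz":-1,"rx":0,"ry":0,"rz":0,"fingers":1},{"dx":0,"dy":0,"dz":-2.5,"rx":0,"ry":0,"rz":0,"fingers":1},{"dx":0,"dy":0,"dz":-3,"rx":0,"ry":0,"rz":0.105,"fingers":1},{"dx":0.3,"dy":1.4,"dz":-2,"rx":0,"ry":0,"rz":0,"fingers":1},{"dx":0.7,"dy":3,"dz":0,"rx":0,"ry":0,"rz":0,"fingers":1},{"dx":0.8,"dy":3.5,"dz":0,"rx":0,"ry":0,"rz":0,"fingers":1},{"dx":0.8,"dy":3.5,"dz":0,"rx":0,"ry":0,"rz":0,"fingers":1},{"dx":0.8,"dy":3.5,"dz":0,"rx":0,"ry":0,"rz":0,"fingers":1},{"dx":0.8,"dy":3.5,"dz":0,"rx":0,"ry":0,"rz":0,"fingers":1},{"dx":0.8,"dy":3.5,"dz":0,"rx":0,"ry":0,"rz":0,"fingers":1},{"dx":0.7,"dy":3,"dz":0,"rx":0,"ry":0,"rz":0,"fingers":1},{"dx":0.4,"dy":2,"dz":0,"rx":0,"ry":0,"rz":0,"fingers":1}]'
python3 -c "
from h import *
turn(179.8); go(520,395.4,94.5,179.8)"
```

```text
t: 8.07
eef_pos: [0.5208, 0.3992, 0.1799]
eef_rot: [179.9, 0.0, 179.8]
ft_force: [0.9, 0.6, 0.7]
grip_width: 0.426
grasp_force: 40.2
turn [0.001 0.    0.001] rows 1 each [0.001  0.0002 0.0006]
t 8.07 pos [520.8 399.2 179.9] rot [179.9   0.  179.8] grip 0.426 40.2 F [0.9 0.6 0.7]
-> dx 0.08 dy -0.38 dz 8.54 cm  rz 0.001
```

```bash
python3 -m creep '[{"dx":0.05,"dy":-0.2,"dz":1.5,"rx":0,"ry":0,"rz":0,"fingers":1},{"dx":0,"dy":0,"dz":2,"rx":0,"ry":0,"rz":0,"fingers":1},{"dx":0,"dy":0,"dz":2,"rx":0,"ry":0,"rz":0,"fingers":1},{"dx":0,"dy":0,"dz":0,"rx":0,"ry":0,"rz":0,"fingers":1},{"dx":0,"dy":0,"dz":0,"rx":0,"ry":0,"rz":0,"fingers":1},{"dx":0,"dy":0,"dz":0,"rx":0,"ry":0,"rz":0,"fingers":1}]'
python3 - <<'E'
from h import *
turn(179.8); go(520,395.4,94.5,179.8)
f=vision.grab_frame('side'); cv2.imwrite('pics/s2.png',cv2.resize(f['pixels'][110:190,190:310,::-1],(600,400),interpolation=cv2.INTER_CUBIC))
E
```

```text
t: 8.57
eef_pos: [0.5218, 0.3942, 0.1252]
eef_rot: [-180.0, 0.0, 179.7]
ft_force: [0.2, -0.6, 0.5]
grip_width: 0.427
grasp_force: 40.2
turn [-0.     0.001 -0.002] rows 1 each [-0.0001  0.0006 -0.0021]
t 8.57 pos [521.8 394.2 125.2] rot [-180.     0.   179.7] grip 0.427 40.2 F [ 0.2 -0.6  0.5]
-> dx 0.18 dy 0.12 dz 3.07 cm  rz -0.002
```

View pics/s2.png

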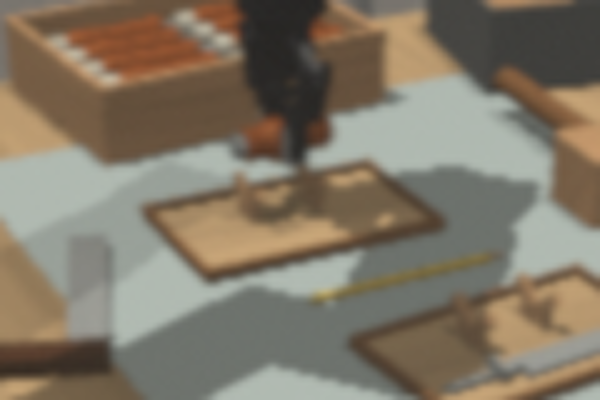

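The view shows the handle held level at (290,140) over the rests at (245,195) and (305,190).

```bash
python3 -m creep '[{"dx":0.08,"dy":0.06,"dz":0.8,"rx":0,"ry":0,"rz":0,"fingers":1},{"dx":0.08,"dy":0.06,"dz":0.8,"rx":0,"ry":0,"rz":0,"fingers":1},{"dx":0,"dy":0,"dz":0.7,"rx":0,"ry":0,"rz":0,"fingers":1},{"dx":0,"dy":0,"dz":0.4,"rx":0,"ry":0,"rz":0,"fingers":1},{"dx":0,"dy":0,"dz":0.3,"rx":0,"ry":0,"rz":0,"fingers":1},{"dx":0,"dy":0,"dz":0,"rx":0,"ry":0,"rz":0,"fingers":1},{"dx":0,"dy":0,"dz":0,"rx":0,"ry":0,"rz":0,"fingers":1}]'
python3 -c "
from h import *
go(520,395.4,94.5,179.8)"
```

```text
t: 9.2
eef_pos: [0.5191, 0.3948, 0.0941]
eef_rot: [-179.9, -0.1, 179.7]
ft_force: [-3.1, -0.9, 3.4]
grip_width: 0.428
grasp_force: 40.7
t 9.2 pos [519.1 394.8  94.1] rot [-1.799e+02 -1.000e-01  1.797e+02] grip 0.428 40.7 F [-3.1 -0.9  3.4]
-> dx -0.09 dy 0.07 dz -0.04 cm  rz -0.002
```

```bash
python3 -m creep '[{"dx":0,"dy":0,"dz":0,"rx":0,"ry":0,"rz":0,"fingers":0.4},{"dx":0,"dy":0,"dz":0,"rx":0,"ry":0,"rz":0,"fingers":0.28},{"dx":0,"dy":0,"dz":0,"rx":0,"ry":0,"rz":0,"fingers":0.28},{"dx":0,"dy":0,"dz":0,"rx":0,"ry":0,"rz":0,"fingers":0.28},{"dx":0,"dy":0,"dz":-1,"rx":0,"ry":0,"rz":0,"fingers":0.28},{"dx":0,"dy":0,"dz":-2.5,"rx":0,"ry":0,"rz":0,"fingers":0.28},{"dx":0,"dy":0,"dz":-2.5,"rx":0,"ry":0,"rz":0,"fingers":0.28},{"dx":0,"dy":-1,"dz":-3,"rx":0,"ry":0,"rz":0,"fingers":0.28},{"dx":-0.15,"dy":-3,"dz":0,"rx":0,"ry":0,"rz":0,"fingers":0.28},{"dx":-0.15,"dy":-4,"dz":0,"rx":0,"ry":0,"rz":0,"fingers":0.28},{"dx":-0.15,"dy":-4,"dz":0,"rx":0,"ry":0,"rz":0,"fingers":0.28},{"dx":-0.15,"dy":-4,"dz":0,"rx":0,"ry":0,"rz":0,"fingers":0.28}]'
python3 -m creep '[{"dx":-0.15,"dy":-4,"dz":0,"rx":0,"ry":0,"rz":0,"fingers":0.28},{"dx":-0.15,"dy":-4,"dz":0,"rx":0,"ry":0,"rz":0,"fingers":0.28},{"dx":-0.15,"dy":-4,"dz":0,"rx":0,"ry":0,"rz":0,"fingers":0.28},{"dx":-0.15,"dy":-4,"dz":0,"rx":0,"ry":0,"rz":0,"fingers":0.28},{"dx":-0.15,"dy":-4,"dz":0,"rx":0,"ry":0,"rz":0,"fingers":0.28},{"dx":-0.15,"dy":-4,"dz":0,"rx":0,"ry":0,"rz":0,"fingers":0.28},{"dx":-0.15,"dy":-4,"dz":0,"rx":0,"ry":0,"rz":0,"fingers":0.28},{"dx":-0.15,"dy":-4,"dz":0,"rx":0,"ry":0,"rz":0,"fingers":0.28},{"dx":-0.15,"dy":-4,"dz":0,"rx":0,"ry":0,"rz":0,"fingers":0.28},{"dx":-0.15,"dy":-4,"dz":0,"rx":0,"ry":0,"rz":0,"fingers":0.28},{"dx":-0.15,"dy":-4,"dz":0,"rx":0,"ry":0,"rz":0,"fingers":0.28},{"dx":-0.15,"dy":-4,"dz":0,"rx":0,"ry":0,"rz":0,"fingers":0.28}]'
python3 - <<'E'
from h import *
go(548.4,-397.5,93,175.6)
f=vision.grab_frame('top'); np.save('top1.npy',f,allow_pickle=True)
cv2.imwrite('pics/t2.png',cv2.resize(f['pixels'][100:210,80:240,::-1],(640,440),interpolation=cv2.INTER_CUBIC))
c,y,o,s=refine(f,[125,153,52,79],.010); print(y,o)
for d in vision.regions_of('handle_scraper',f): 
    v,u=np.nonzero(d['region']); print(d['conf'],d['box'],rect(world(f,u.astype(float),v.astype(float),.039)))
E
```

```text
t: 10.2
eef_pos: [0.5249, 0.234, 0.1851]
eef_rot: [-180.0, 0.1, 179.8]
ft_force: [0.7, -0.4, 0.5]
grip_width: 0.72
grasp_force: 0.0
t: 11.2
eef_pos: [0.5402, -0.2471, 0.1855]
eef_rot: [-179.9, 0.0, 179.7]
ft_force: [1.9, 0.2, 0.2]
grip_width: 0.722
grasp_force: 0.0
t 11.2 pos [ 540.2 -247.1  185.5] rot [-179.9    0.   179.7] grip 0.722 0.0 F [1.9 0.2 0.2]
-> dx -1.97 dy -14.93 dz 9.25 cm  rz 0.071
-0.10128278994809863 [517.25358309 395.240764  ]
0.54 [111.7, 150.5, 15.6, 33.8] (array([519. , 394.6]), 89.9, 39.4, 2.03)
```

View pics/t2.png

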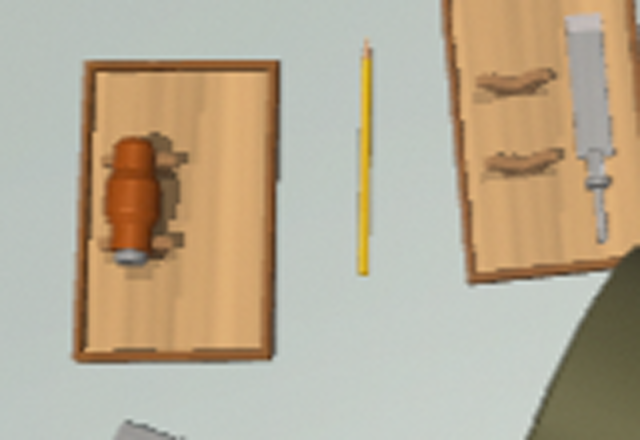

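The picture shows the stout handle lying square in the spare rests at (132,200). Now for the long handle.

```bash
python3 -m creep '[{"dx":-0.2,"dy":-3.5,"dz":0,"rx":0,"ry":0,"rz":0.071,"fingers":0.28},{"dx":-0.5,"dy":-3.5,"dz":0,"rx":0,"ry":0,"rz":0,"fingers":0.28},{"dx":-0.5,"dy":-3.5,"dz":0,"rx":0,"ry":0,"rz":0,"fingers":0.28},{"dx":-0.5,"dy":-3,"dz":0.5,"rx":0,"ry":0,"rz":0,"fingers":0.28},{"dx":-0.3,"dy":-1.4,"dz":1.5,"rx":0,"ry":0,"rz":0,"fingers":0.28},{"dx":0,"dy":0,"dz":2,"rx":0,"ry":0,"rz":0,"fingers":0.28},{"dx":0,"dy":0,"dz":2,"rx":0,"ry":0,"rz":0,"fingers":0.28},{"dx":0,"dy":0,"dz":0,"rx":0,"ry":0,"rz":0,"fingers":0.28},{"dx":0,"dy":0,"dz":0,"rx":0,"ry":0,"rz":0,"fingers":0.28},{"dx":0,"dy":0,"dz":0,"rx":0,"ry":0,"rz":0,"fingers":0.28}]' |head -3
python3 -c "
from h import *
turn(175.6);go(548.4,-397.5,94,175.6)"
```

```text
t: 12.13
eef_pos: [0.5519, -0.3948, 0.126]
eef_rot: [-179.9, 0.0, 175.7]
turn [-0.002  0.001  0.001] rows 1 each [-0.0016  0.0006  0.0011]
t 12.13 pos [ 551.9 -394.8  126. ] rot [-179.9    0.   175.7] grip 0.719 0.0 F [0.1 0.6 0.3]
-> dx 0.33 dy -0.30 dz 3.20 cm  rz 0.001
```

```bash
python3 -m creep '[{"dx":0.15,"dy":-0.15,"dz":0.8,"rx":0,"ry":0,"rz":0,"fingers":0.28},{"dx":0.15,"dy":-0.15,"dz":0.8,"rx":0,"ry":0,"rz":0,"fingers":0.28},{"dx":0,"dy":0,"dz":0.8,"rx":0,"ry":0,"rz":0,"fingers":0.28},{"dx":0,"dy":0,"dz":0.8,"rx":0,"ry":0,"rz":0,"fingers":0.28},{"dx":0,"dy":0,"dz":0,"rx":0,"ry":0,"rz":0,"fingers":0.28},{"dx":0,"dy":0,"dz":0,"rx":0,"ry":0,"rz":0,"fingers":0.6},{"dx":0,"dy":0,"dz":0,"rx":0,"ry":0,"rz":0,"fingers":1},{"dx":0,"dy":0,"dz":0,"rx":0,"ry":0,"rz":0,"fingers":1},{"dx":0,"dy":0,"dz":0,"rx":0,"ry":0,"rz":0,"fingers":1},{"dx":0,"dy":0,"dz":0,"rx":0,"ry":0,"rz":0,"fingers":1},{"dx":0,"dy":0,"dz":0,"rx":0,"ry":0,"rz":0,"fingers":1}]'
python3 -c "
from h import *
turn(175.6); go(548.4,-397.5,94,175.6)"
```

```text
t: 13.05
eef_pos: [0.5483, -0.3984, 0.0932]
eef_rot: [-179.9, 0.0, 175.6]
ft_force: [0.6, -0.8, 0.9]
grip_width: 0.32
grasp_force: 39.4
turn [-0.002  0.     0.   ] rows 1 each [-0.0022  0.0004  0.0002]
t 13.05 pos [ 548.3 -398.4   93.2] rot [-179.9    0.   175.6] grip 0.32 39.4 F [ 0.6 -0.8  0.9]
-> dx -0.00 dy 0.09 dz -0.08 cm  rz 0.000
```

```bash
python3 -m creep '[{"dx":0,"dy":0,"dz":-1,"rx":0,"ry":0,"rz":0,"fingers":1},{"dx":0,"dy":0,"dz":-2.5,"rx":0,"ry":0,"rz":0,"fingers":1},{"dx":0,"dy":0,"dz":-3,"rx":0,"ry":0,"rz":-0.06,"fingers":1},{"dx":0,"dy":0,"dz":-2.5,"rx":0,"ry":0,"rz":-0.06,"fingers":1},{"dx":0,"dy":0,"dz":0,"rx":0,"ry":0,"rz":-0.058,"fingers":1},{"dx":-0.3,"dy":2,"dz":0,"rx":0,"ry":0,"rz":0,"fingers":1},{"dx":-0.5,"dy":3.3,"dz":0,"rx":0,"ry":0,"rz":0,"fingers":1},{"dx":-0.6,"dy":3.7,"dz":0,"rx":0,"ry":0,"rz":0,"fingers":1},{"dx":-0.6,"dy":3.7,"dz":0,"rx":0,"ry":0,"rz":0,"fingers":1},{"dx":-0.6,"dy":3.7,"dz":0,"rx":0,"ry":0,"rz":0,"fingers":1},{"dx":-0.6,"dy":3.7,"dz":0,"rx":0,"ry":0,"rz":0,"fingers":1},{"dx":-0.6,"dy":3.7,"dz":0,"rx":0,"ry":0,"rz":0,"fingers":1}]'
python3 -c "
from h import *
turn(185.8); go(576.2,126.6,93.2,185.8)"
```

```text
t: 14.05
eef_pos: [0.5613, -0.1552, 0.1831]
eef_rot: [-180.0, -0.0, -174.2]
ft_force: [1.0, 0.1, -0.8]
grip_width: 0.318
grasp_force: 39.6
turn [-0. -0.  0.] rows 1 each [-0.0004 -0.0004  0.0002]
t 14.05 pos [ 561.3 -155.2  183.1] rot [-180.    -0.  -174.2] grip 0.318 39.6 F [ 1.   0.1 -0.8]
-> dx -4.33 dy 27.88 dz 8.99 cm  rz 0.000
```

```bash
python3 -m creep '[{"dx":-0.58,"dy":3.7,"dz":0,"rx":0,"ry":0,"rz":0,"fingers":1},{"dx":-0.58,"dy":3.7,"dz":0,"rx":0,"ry":0,"rz":0,"fingers":1},{"dx":-0.58,"dy":3.7,"dz":0,"rx":0,"ry":0,"rz":0,"fingers":1},{"dx":-0.58,"dy":3.7,"dz":0,"rx":0,"ry":0,"rz":0,"fingers":1},{"dx":-0.58,"dy":3.7,"dz":0,"rx":0,"ry":0,"rz":0,"fingers":1},{"dx":-0.58,"dy":3.7,"dz":0,"rx":0,"ry":0,"rz":0,"fingers":1},{"dx":-0.45,"dy":3,"dz":0.5,"rx":0,"ry":0,"rz":0,"fingers":1},{"dx":-0.3,"dy":2,"dz":1.5,"rx":0,"ry":0,"rz":0,"fingers":1},{"dx":-0.1,"dy":0.6,"dz":2,"rx":0,"ry":0,"rz":0,"fingers":1},{"dx":0,"dy":0,"dz":1.5,"rx":0,"ry":0,"rz":0,"fingers":1},{"dx":0,"dy":0,"dz":0,"rx":0,"ry":0,"rz":0,"fingers":1},{"dx":0,"dy":0,"dz":0,"rx":0,"ry":0,"rz":0,"fingers":1}]' | head -3
python3 - <<'E'
from h import *
turn(185.8); go(576.2,126.6,93.2,185.8)
f=vision.grab_frame('side'); cv2.imwrite('pics/s3.png',cv2.resize(f['pixels'][130:220,230:350,::-1],(640,480),interpolation=cv2.INTER_CUBIC))
E
```

```text
t: 15.05
eef_pos: [0.5756, 0.1238, 0.1268]
eef_rot: [-179.9, -0.2, -174.2]
turn [-0.001 -0.003  0.001] rows 1 each [-0.001  -0.0032  0.0008]
t 15.05 pos [575.6 123.8 126.8] rot [-179.9   -0.2 -174.2] grip 0.319 39.7 F [ 0.2  0.  -0.8]
-> dx -0.09 dy 0.27 dz 3.36 cm  rz 0.001
```

View pics/s3.png

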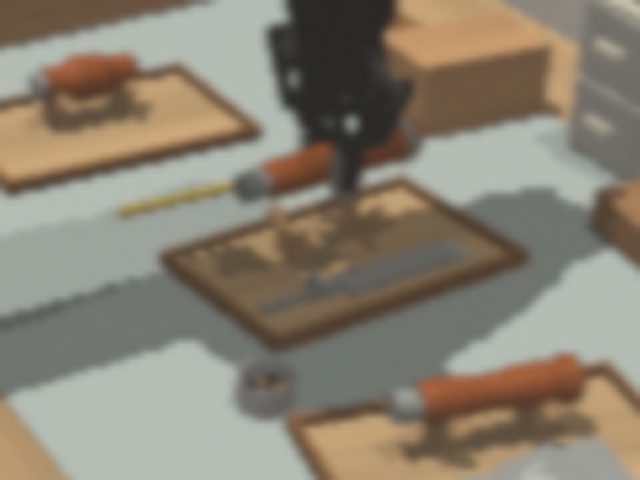

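The long handle is held level at (325,165), above the chisel rests at (280,215) and (345,190), so I'll lower it.

```bash
python3 -m creep '[{"dx":-0.05,"dy":0.15,"dz":0.9,"rx":0,"ry":0,"rz":0,"fingers":1},{"dx":-0.05,"dy":0.1,"dz":0.9,"rx":0,"ry":0,"rz":0,"fingers":1},{"dx":0,"dy":0,"dz":0.8,"rx":0,"ry":0,"rz":0,"fingers":1},{"dx":0,"dy":0,"dz":0.4,"rx":0,"ry":0,"rz":0,"fingers":1},{"dx":0,"dy":0,"dz":0.3,"rx":0,"ry":0,"rz":0,"fingers":1},{"dx":0,"dy":0,"dz":0,"rx":0,"ry":0,"rz":0,"fingers":1},{"dx":0,"dy":0,"dz":0,"rx":0,"ry":0,"rz":0,"fingers":1}]'
python3 -c "
from h import *
go(576.2,126.6,93.2,185.8)"
```

```text
t: 15.68
eef_pos: [0.5773, 0.1262, 0.094]
eef_rot: [-179.9, -0.0, -174.2]
ft_force: [0.5, 0.3, -1.1]
grip_width: 0.317
grasp_force: 39.7
t 15.68 pos [577.3 126.2  94. ] rot [-179.9   -0.  -174.2] grip 0.317 39.7 F [ 0.5  0.3 -1.1]
-> dx 0.11 dy 0.05 dz 0.08 cm  rz 0.000
```

```bash
python3 -m creep '[{"dx":0.1,"dy":0,"dz":0.1,"rx":0,"ry":0,"rz":0,"fingers":1},{"dx":0,"dy":0,"dz":0,"rx":0,"ry":0,"rz":0,"fingers":1},{"dx":0,"dy":0,"dz":0,"rx":0,"ry":0,"rz":0,"fingers":0.45},{"dx":0,"dy":0,"dz":0,"rx":0,"ry":0,"rz":0,"fingers":0.28},{"dx":0,"dy":0,"dz":0,"rx":0,"ry":0,"rz":0,"fingers":0.28},{"dx":0,"dy":0,"dz":0,"rx":0,"ry":0,"rz":0,"fingers":0.28},{"dx":0,"dy":0,"dz":-1,"rx":0,"ry":0,"rz":0,"fingers":0.28},{"dx":0,"dy":0,"dz":-2.5,"rx":0,"ry":0,"rz":0,"fingers":0.28},{"dx":0,"dy":0,"dz":-3,"rx":0,"ry":0,"rz":0.092,"fingers":0.28},{"dx":0,"dy":0,"dz":-2.5,"rx":0,"ry":0,"rz":0.092,"fingers":0.28},{"dx":0,"dy":-1,"dz":0,"rx":0,"ry":0,"rz":0.093,"fingers":0.28},{"dx":0,"dy":-3,"dz":0,"rx":0,"ry":0,"rz":0,"fingers":0.28}]'
python3 -c "
from h import *
turn(169.9);go(536.8,-118.6,93.5,169.9)"
```

```text
t: 16.68
eef_pos: [0.5732, 0.0895, 0.1866]
eef_rot: [179.8, 0.4, 170.0]
ft_force: [0.3, -0.7, 0.1]
grip_width: 0.718
grasp_force: 0.0
turn [0.003 0.007 0.002] rows 1 each [0.003  0.0067 0.0022]
t 16.68 pos [573.2  89.5 186.6] rot [179.8   0.4 170. ] grip 0.718 0.0 F [ 0.3 -0.7  0.1]
-> dx -0.07 dy -21.12 dz 9.31 cm  rz 0.002
```

```bash
python3 -m creep '[{"dx":0,"dy":-3.8,"dz":0,"rx":0,"ry":0,"rz":0,"fingers":0.28},{"dx":0,"dy":-3.8,"dz":0,"rx":0,"ry":0,"rz":0,"fingers":0.28},{"dx":0,"dy":-3.8,"dz":0,"rx":0,"ry":0,"rz":0,"fingers":0.28},{"dx":0,"dy":-3.8,"dz":0,"rx":0,"ry":0,"rz":0,"fingers":0.28},{"dx":0,"dy":-3,"dz":1,"rx":0,"ry":0,"rz":0,"fingers":0.28},{"dx":-0.07,"dy":-2.2,"dz":2,"rx":0,"ry":0,"rz":0,"fingers":0.28},{"dx":0,"dy":-0.6,"dz":2,"rx":0,"ry":0,"rz":0,"fingers":0.28},{"dx":0,"dy":0,"dz":1,"rx":0,"ry":0,"rz":0,"fingers":0.28},{"dx":0,"dy":0,"dz":0,"rx":0,"ry":0,"rz":0,"fingers":0.28},{"dx":0,"dy":0,"dz":0,"rx":0,"ry":0,"rz":0,"fingers":0.28}]' | head -3
python3 -c "
from h import *
turn(169.9);go(536.8,-118.6,93.5,169.9)"
```

```text
t: 17.52
eef_pos: [0.5342, -0.1195, 0.1235]
eef_rot: [-180.0, -0.1, 170.0]
turn [-0.001 -0.001  0.002] rows 1 each [-0.0007 -0.0013  0.0015]
t 17.52 pos [ 534.2 -119.5  123.5] rot [-1.8e+02 -1.0e-01  1.7e+02] grip 0.72 0.0 F [ 0.4  0.1 -1.3]
-> dx -0.24 dy 0.14 dz 3.00 cm  rz 0.002
```

```bash
python3 -m creep '[{"dx":-0.12,"dy":0.07,"dz":0.8,"rx":0,"ry":0,"rz":0,"fingers":0.28},{"dx":-0.12,"dy":0.07,"dz":0.8,"rx":0,"ry":0,"rz":0,"fingers":0.28},{"dx":0,"dy":0,"dz":0.8,"rx":0,"ry":0,"rz":0,"fingers":0.28},{"dx":0,"dy":0,"dz":0.6,"rx":0,"ry":0,"rz":0,"fingers":0.28},{"dx":0,"dy":0,"dz":0,"rx":0,"ry":0,"rz":0,"fingers":0.28},{"dx":0,"dy":0,"dz":0,"rx":0,"ry":0,"rz":0,"fingers":0.6},{"dx":0,"dy":0,"dz":0,"rx":0,"ry":0,"rz":0,"fingers":1},{"dx":0,"dy":0,"dz":0,"rx":0,"ry":0,"rz":0,"fingers":1},{"dx":0,"dy":0,"dz":0,"rx":0,"ry":0,"rz":0,"fingers":1},{"dx":0,"dy":0,"dz":0,"rx":0,"ry":0,"rz":0,"fingers":1},{"dx":0,"dy":0,"dz":0,"rx":0,"ry":0,"rz":0,"fingers":1}]'
python3 -c "
from h import *
turn(169.9); go(536.8,-118.6,93.5,169.9)"
```

```text
t: 18.43
eef_pos: [0.5372, -0.1192, 0.0938]
eef_rot: [-180.0, 0.0, 169.9]
ft_force: [-0.4, 1.5, 2.4]
grip_width: 0.271
grasp_force: 38.6
turn [-0.001  0.001  0.001] rows 1 each [-0.0008  0.0005  0.0009]
t 18.43 pos [ 537.2 -119.2   93.8] rot [-180.     0.   169.9] grip 0.271 38.6 F [-0.4  1.5  2.4]
-> dx 0.05 dy 0.05 dz 0.03 cm  rz 0.001
```

```bash
python3 -m creep '[{"dx":0,"dy":0,"dz":-1,"rx":0,"ry":0,"rz":0,"fingers":1},{"dx":0,"dy":0,"dz":-2.5,"rx":0,"ry":0,"rz":0,"fingers":1},{"dx":0,"dy":0,"dz":-3,"rx":0,"ry":0,"rz":-0.05,"fingers":1},{"dx":0,"dy":0,"dz":-2.5,"rx":0,"ry":0,"rz":-0.049,"fingers":1},{"dx":-0.2,"dy":-1.7,"dz":0,"rx":0,"ry":0,"rz":0,"fingers":1},{"dx":-0.3,"dy":-3,"dz":0,"rx":0,"ry":0,"rz":0,"fingers":1},{"dx":-0.4,"dy":-3.6,"dz":0,"rx":0,"ry":0,"rz":0,"fingers":1},{"dx":-0.4,"dy":-3.6,"dz":0,"rx":0,"ry":0,"rz":0,"fingers":1},{"dx":-0.4,"dy":-3.6,"dz":0,"rx":0,"ry":0,"rz":0,"fingers":1},{"dx":-0.4,"dy":-3.6,"dz":0,"rx":0,"ry":0,"rz":0,"fingers":1},{"dx":-0.4,"dy":-3.6,"dz":0,"rx":0,"ry":0,"rz":0,"fingers":1},{"dx":-0.4,"dy":-3,"dz":0,"rx":0,"ry":0,"rz":0,"fingers":1}]'
python3 -m creep '[{"dx":-0.2,"dy":-2,"dz":1.5,"rx":0,"ry":0,"rz":0,"fingers":1},{"dx":0,"dy":0,"dz":2,"rx":0,"ry":0,"rz":0,"fingers":1},{"dx":0,"dy":0,"dz":2,"rx":0,"ry":0,"rz":0,"fingers":1},{"dx":0,"dy":0,"dz":0,"rx":0,"ry":0,"rz":0,"fingers":1},{"dx":0,"dy":0,"dz":0,"rx":0,"ry":0,"rz":0,"fingers":1},{"dx":0,"dy":0,"dz":0,"rx":0,"ry":0,"rz":0,"fingers":1}]'
python3 - <<'E'
from h import *
turn(175.6); go(546.6,-398.1,93.8,175.6)
f=vision.grab_frame('side'); cv2.imwrite('pics/s4.png',cv2.resize(f['pixels'][190:310,320:480,::-1],(640,480),interpolation=cv2.INTER_CUBIC))
E
```

```text
t: 19.43
eef_pos: [0.5457, -0.3804, 0.1844]
eef_rot: [-179.9, -0.0, 175.5]
ft_force: [0.0, 0.3, -0.5]
grip_width: 0.267
grasp_force: 38.8
t: 19.93
eef_pos: [0.5471, -0.3979, 0.1299]
eef_rot: [-179.9, 0.0, 175.6]
ft_force: [0.2, -0.3, -0.6]
grip_width: 0.27
grasp_force: 38.8
turn [-0.002  0.     0.001] rows 1 each [-0.0017  0.0003  0.0007]
t 19.93 pos [ 547.1 -397.9  129.9] rot [-179.9    0.   175.6] grip 0.27 38.8 F [ 0.2 -0.3 -0.6]
-> dx 0.04 dy -0.03 dz 3.61 cm  rz 0.001
```

View pics/s4.png

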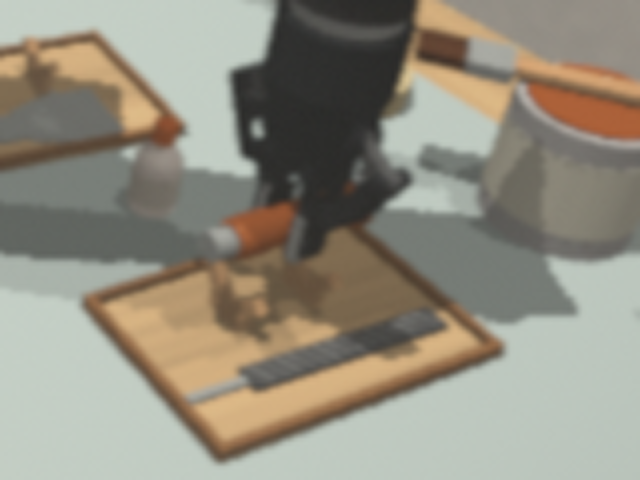

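The waisted handle is held at (265,225), above the file tray's rests at (220,280) and (290,250). I'll lower it and check.

```bash
python3 -m creep '[{"dx":0.04,"dy":0,"dz":1,"rx":0,"ry":0,"rz":0,"fingers":1},{"dx":0,"dy":0,"dz":1,"rx":0,"ry":0,"rz":0,"fingers":1},{"dx":0,"dy":0,"dz":0.8,"rx":0,"ry":0,"rz":0,"fingers":1},{"dx":0,"dy":0,"dz":0.4,"rx":0,"ry":0,"rz":0,"fingers":1},{"dx":0,"dy":0,"dz":0.35,"rx":0,"ry":0,"rz":0,"fingers":1},{"dx":0,"dy":0,"dz":0,"rx":0,"ry":0,"rz":0,"fingers":1},{"dx":0,"dy":0,"dz":0,"rx":0,"ry":0,"rz":0,"fingers":1}]'
python3 -c "
from h import *
go(546.6,-398.1,93.8,175.6)"
```

```text
t: 20.57
eef_pos: [0.5458, -0.3982, 0.0937]
eef_rot: [-179.9, -0.1, 175.6]
ft_force: [-2.1, -0.6, 4.9]
grip_width: 0.266
grasp_force: 39.3
t 20.57 pos [ 545.8 -398.2   93.7] rot [-1.799e+02 -1.000e-01  1.756e+02] grip 0.266 39.3 F [-2.1 -0.6  4.9]
-> dx -0.08 dy 0.02 dz -0.01 cm  rz 0.000
```

```bash
python3 -m creep '[{"dx":0,"dy":0,"dz":0,"rx":0,"ry":0,"rz":0,"fingers":0.5},{"dx":0,"dy":0,"dz":0,"rx":0,"ry":0,"rz":0,"fingers":0.28},{"dx":0,"dy":0,"dz":0,"rx":0,"ry":0,"rz":0,"fingers":0.28},{"dx":0,"dy":0,"dz":0,"rx":0,"ry":0,"rz":0,"fingers":0.28},{"dx":0,"dy":0,"dz":-1,"rx":0,"ry":0,"rz":0,"fingers":0.28},{"dx":0,"dy":0,"dz":-2.5,"rx":0,"ry":0,"rz":0,"fingers":0.28},{"dx":0,"dy":0,"dz":-3,"rx":0,"ry":0,"rz":-0.073,"fingers":0.28},{"dx":0,"dy":1,"dz":-2.5,"rx":0,"ry":0,"rz":0,"fingers":0.28},{"dx":0.14,"dy":3,"dz":0,"rx":0,"ry":0,"rz":0,"fingers":0.28},{"dx":0.14,"dy":4,"dz":0,"rx":0,"ry":0,"rz":0,"fingers":0.28},{"dx":0.14,"dy":4,"dz":0,"rx":0,"ry":0,"rz":0,"fingers":0.28},{"dx":0.14,"dy":4,"dz":0,"rx":0,"ry":0,"rz":0,"fingers":0.28}]'
python3 -m creep '[{"dx":0.14,"dy":4,"dz":0,"rx":0,"ry":0,"rz":0,"fingers":0.28},{"dx":0.14,"dy":4,"dz":0,"rx":0,"ry":0,"rz":0,"fingers":0.28},{"dx":0.14,"dy":4,"dz":0,"rx":0,"ry":0,"rz":0,"fingers":0.28},{"dx":0.14,"dy":4,"dz":0,"rx":0,"ry":0,"rz":0,"fingers":0.28},{"dx":0.14,"dy":4,"dz":0,"rx":0,"ry":0,"rz":0,"fingers":0.28},{"dx":0.14,"dy":4,"dz":0,"rx":0,"ry":0,"rz":0,"fingers":0.28},{"dx":0.14,"dy":4,"dz":0,"rx":0,"ry":0,"rz":0,"fingers":0.28},{"dx":0.14,"dy":4,"dz":0,"rx":0,"ry":0,"rz":0,"fingers":0.28},{"dx":0.14,"dy":4,"dz":0,"rx":0,"ry":0,"rz":0,"fingers":0.28},{"dx":0.14,"dy":4,"dz":0,"rx":0,"ry":0,"rz":0,"fingers":0.28},{"dx":0.14,"dy":4,"dz":0,"rx":0,"ry":0,"rz":0,"fingers":0.28},{"dx":0.14,"dy":4,"dz":0,"rx":0,"ry":0,"rz":0,"fingers":0.28}]' | head -3
python3 -c "
from h import *
turn(179.8);go(519.5,394.8,94,179.8)"
```

```text
t: 21.57
eef_pos: [0.5412, -0.2365, 0.184]
eef_rot: [-179.9, 0.1, 179.7]
ft_force: [1.4, 1.1, -1.1]
grip_width: 0.72
grasp_force: 0.0
t: 22.57
eef_pos: [0.5258, 0.2446, 0.1835]
eef_rot: [-180.0, 0.0, 179.8]
turn [-0.001  0.001  0.   ] rows 1 each [-0.0006  0.0005  0.0004]
t 22.57 pos [525.8 244.6 183.5] rot [-180.     0.   179.8] grip 0.717 0.0 F [ 1.1  0.  -0.2]
-> dx 0.69 dy 15.02 dz 8.95 cm  rz 0.000
```

```bash
python3 -m creep '[{"dx":0.2,"dy":3.8,"dz":0,"rx":0,"ry":0,"rz":0,"fingers":0.28},{"dx":0.2,"dy":3.8,"dz":0,"rx":0,"ry":0,"rz":0,"fingers":0.28},{"dx":0.2,"dy":3.5,"dz":0,"rx":0,"ry":0,"rz":0,"fingers":0.28},{"dx":0.1,"dy":2.8,"dz":0.5,"rx":0,"ry":0,"rz":0,"fingers":0.28},{"dx":0,"dy":0.9,"dz":1.5,"rx":0,"ry":0,"rz":0,"fingers":0.28},{"dx":0,"dy":0,"dz":2,"rx":0,"ry":0,"rz":0,"fingers":0.28},{"dx":0,"dy":0,"dz":1.5,"rx":0,"ry":0,"rz":0,"fingers":0.28},{"dx":0,"dy":0,"dz":0,"rx":0,"ry":0,"rz":0,"fingers":0.28},{"dx":0,"dy":0,"dz":0,"rx":0,"ry":0,"rz":0,"fingers":0.28},{"dx":0,"dy":0,"dz":0,"rx":0,"ry":0,"rz":0,"fingers":0.28}]' | head -3
python3 - <<'E'
from h import *
turn(179.8);go(519.5,394.8,94,179.8)
f=vision.grab_frame('top'); cv2.imwrite('pics/t3.png',cv2.resize(f['pixels'][80:200,180:440,::-1],(780,360),interpolation=cv2.INTER_CUBIC))
T=dict(chisel=([575,126.5],5.82),file=([544.8,-398],-4.44))
for t,(o,y) in T.items():
    a=np.radians(y); B=[]
    for d in vision.regions_of('handle_'+t,f):
        v,u=np.nonzero(d['region']); P=world(f,u.astype(float),v.astype(float),.039)[:,:2]*1000
        Q=(P-o)@np.array([[np.cos(a),-np.sin(a)],[np.sin(a),np.cos(a)]])
        if np.linalg.norm(Q.mean(0))<15: print(t,d['conf'],Q[:,0].min().round(1),Q[:,0].max().round(1),Q[:,1].mean().round(1),'slope',np.degrees(np.polyfit(Q[:,0],Q[:,1],1)[0]).round(1))
E
```

```text
t: 23.4
eef_pos: [0.5201, 0.3906, 0.1286]
eef_rot: [-180.0, 0.0, 179.8]
turn [-0.     0.001 -0.   ] rows 1 each [-0.0002  0.0007 -0.0001]
t 23.4 pos [520.1 390.6 128.6] rot [-180.     0.   179.8] grip 0.721 0.0 F [0.9 0.  0.3]
-> dx 0.06 dy 0.42 dz 3.46 cm  rz -0.000
file 0.91 -59.7 60.9 0.4 slope 0.3
```

View pics/t3.png

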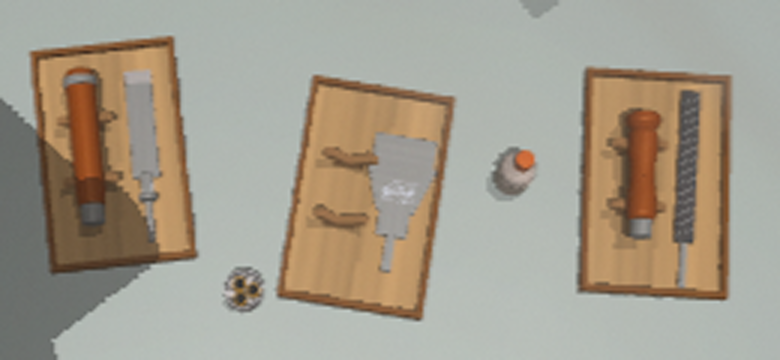

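The picture shows the long handle in the chisel rests at (85,148) and the waisted one in the file rests at (641,172). All blades are where they were. Next I'll pick up the stout handle.

```bash
python3 -m creep '[{"dx":0.03,"dy":0.2,"dz":0.9,"rx":0,"ry":0,"rz":0,"fingers":0.28},{"dx":0.03,"dy":0.2,"dz":0.9,"rx":0,"ry":0,"rz":0,"fingers":0.28},{"dx":0,"dy":0,"dz":0.8,"rx":0,"ry":0,"rz":0,"fingers":0.28},{"dx":0,"dy":0,"dz":0.8,"rx":0,"ry":0,"rz":0,"fingers":0.28},{"dx":0,"dy":0,"dz":0,"rx":0,"ry":0,"rz":0,"fingers":0.28},{"dx":0,"dy":0,"dz":0,"rx":0,"ry":0,"rz":0,"fingers":0.6},{"dx":0,"dy":0,"dz":0,"rx":0,"ry":0,"rz":0,"fingers":1},{"dx":0,"dy":0,"dz":0,"rx":0,"ry":0,"rz":0,"fingers":1},{"dx":0,"dy":0,"dz":0,"rx":0,"ry":0,"rz":0,"fingers":1},{"dx":0,"dy":0,"dz":0,"rx":0,"ry":0,"rz":0,"fingers":1}]'
python3 -c "
from h import *
turn(179.8); go(519.5,394.8,94,179.8)"
```

```text
t: 24.38
eef_pos: [0.5192, 0.3944, 0.0937]
eef_rot: [-180.0, 0.0, 179.8]
ft_force: [0.8, 0.5, -0.1]
grip_width: 0.429
grasp_force: 40.0
turn [-0.001  0.     0.   ] rows 1 each [-0.0007  0.0001  0.0001]
t 24.38 pos [519.2 394.4  93.7] rot [-180.     0.   179.8] grip 0.429 40.0 F [ 0.8  0.5 -0.1]
-> dx -0.03 dy 0.04 dz -0.03 cm  rz 0.000
```

```bash
python3 -m creep '[{"dx":0,"dy":0,"dz":-1,"rx":0,"ry":0,"rz":0,"fingers":1},{"dx":0,"dy":0,"dz":-2.5,"rx":0,"ry":0,"rz":0,"fingers":1},{"dx":0,"dy":0,"dz":-3,"rx":0,"ry":0,"rz":0.06,"fingers":1},{"dx":0,"dy":0,"dz":-2.5,"rx":0,"ry":0,"rz":0.06,"fingers":1},{"dx":0,"dy":0,"dz":0,"rx":0,"ry":0,"rz":0.053,"fingers":1},{"dx":-0.4,"dy":-2,"dz":0,"rx":0,"ry":0,"rz":0,"fingers":1},{"dx":-0.7,"dy":-3.3,"dz":0,"rx":0,"ry":0,"rz":0,"fingers":1},{"dx":-0.8,"dy":-3.7,"dz":0,"rx":0,"ry":0,"rz":0,"fingers":1},{"dx":-0.8,"dy":-3.7,"dz":0,"rx":0,"ry":0,"rz":0,"fingers":1},{"dx":-0.8,"dy":-3.7,"dz":0,"rx":0,"ry":0,"rz":0,"fingers":1},{"dx":-0.8,"dy":-3.7,"dz":0,"rx":0,"ry":0,"rz":0,"fingers":1},{"dx":-0.8,"dy":-3.7,"dz":0,"rx":0,"ry":0,"rz":0,"fingers":1}]'
python3 -c "
from h import *
turn(169.9); go(538.6,-119.0,93.9,169.9)"
```

```text
t: 25.38
eef_pos: [0.5273, 0.1495, 0.1847]
eef_rot: [-180.0, 0.0, 169.9]
ft_force: [0.8, 0.3, -1.3]
grip_width: 0.429
grasp_force: 40.2
turn [-0.001  0.001  0.   ] rows 1 each [-0.0008  0.0008  0.0003]
t 25.38 pos [527.3 149.5 184.7] rot [-180.     0.   169.9] grip 0.429 40.2 F [ 0.8  0.3 -1.3]
-> dx -5.82 dy -26.23 dz 9.08 cm  rz 0.000
```

```bash
python3 -m creep '[{"dx":-0.82,"dy":-3.7,"dz":0,"rx":0,"ry":0,"rz":0,"fingers":1},{"dx":-0.82,"dy":-3.7,"dz":0,"rx":0,"ry":0,"rz":0,"fingers":1},{"dx":-0.82,"dy":-3.7,"dz":0,"rx":0,"ry":0,"rz":0,"fingers":1},{"dx":-0.82,"dy":-3.7,"dz":0,"rx":0,"ry":0,"rz":0,"fingers":1},{"dx":-0.82,"dy":-3.7,"dz":0,"rx":0,"ry":0,"rz":0,"fingers":1},{"dx":-0.7,"dy":-3.2,"dz":0,"rx":0,"ry":0,"rz":0,"fingers":1},{"dx":-0.6,"dy":-2.6,"dz":0.5,"rx":0,"ry":0,"rz":0,"fingers":1},{"dx":-0.4,"dy":-1.5,"dz":1.5,"rx":0,"ry":0,"rz":0,"fingers":1},{"dx":0,"dy":-0.4,"dz":2,"rx":0,"ry":0,"rz":0,"fingers":1},{"dx":0,"dy":0,"dz":1.5,"rx":0,"ry":0,"rz":0,"fingers":1},{"dx":0,"dy":0,"dz":0,"rx":0,"ry":0,"rz":0,"fingers":1},{"dx":0,"dy":0,"dz":0,"rx":0,"ry":0,"rz":0,"fingers":1}]' | head -3
python3 -c "
from h import *
turn(169.9); go(538.6,-119.0,93.9,169.9)"
```

```text
t: 26.38
eef_pos: [0.5379, -0.117, 0.129]
eef_rot: [-179.9, -0.1, 169.9]
turn [-0.001 -0.002 -0.   ] rows 1 each [-0.0011 -0.0019 -0.0004]
t 26.38 pos [ 537.9 -117.   129. ] rot [-1.799e+02 -1.000e-01  1.699e+02] grip 0.429 40.2 F [-0.3  1.  -0.8]
-> dx -0.10 dy -0.18 dz 3.51 cm  rz -0.000
```

```bash
python3 -m creep '[{"dx":-0.05,"dy":-0.1,"dz":1,"rx":0,"ry":0,"rz":0,"fingers":1},{"dx":-0.05,"dy":-0.08,"dz":0.9,"rx":0,"ry":0,"rz":0,"fingers":1},{"dx":0,"dy":0,"dz":0.8,"rx":0,"ry":0,"rz":0,"fingers":1},{"dx":0,"dy":0,"dz":0.4,"rx":0,"ry":0,"rz":0,"fingers":1},{"dx":0,"dy":0,"dz":0.35,"rx":0,"ry":0,"rz":0,"fingers":1},{"dx":0,"dy":0,"dz":0,"rx":0,"ry":0,"rz":0,"fingers":1},{"dx":0,"dy":0,"dz":0,"rx":0,"ry":0,"rz":0,"fingers":1}]'
python3 -c "
from h import *
go(538.6,-119.0,93.9,169.9)"
```

```text
t: 26.97
eef_pos: [0.5392, -0.1189, 0.0943]
eef_rot: [-179.9, -0.0, 169.9]
ft_force: [0.4, 0.0, -0.8]
grip_width: 0.431
grasp_force: 40.2
t 26.97 pos [ 539.2 -118.9   94.3] rot [-179.9   -0.   169.9] grip 0.431 40.2 F [ 0.4  0.  -0.8]
-> dx 0.06 dy -0.02 dz 0.04 cm  rz 0.000
```

```bash
python3 -m creep '[{"dx":0.05,"dy":0,"dz":0.1,"rx":0,"ry":0,"rz":0,"fingers":1},{"dx":0,"dy":0,"dz":0,"rx":0,"ry":0,"rz":0,"fingers":1},{"dx":0,"dy":0,"dz":0,"rx":0,"ry":0,"rz":0,"fingers":0.4},{"dx":0,"dy":0,"dz":0,"rx":0,"ry":0,"rz":0,"fingers":0.28},{"dx":0,"dy":0,"dz":0,"rx":0,"ry":0,"rz":0,"fingers":0.28},{"dx":0,"dy":0,"dz":0,"rx":0,"ry":0,"rz":0,"fingers":0.28},{"dx":0,"dy":0,"dz":-1,"rx":0,"ry":0,"rz":0,"fingers":0.28},{"dx":0,"dy":0,"dz":-2.5,"rx":0,"ry":0,"rz":0,"fingers":0.28},{"dx":0,"dy":0,"dz":-3,"rx":0,"ry":0,"rz":0,"fingers":0.28},{"dx":0,"dy":0,"dz":-3,"rx":0,"ry":0,"rz":0,"fingers":0.28},{"dx":0,"dy":2,"dz":-2,"rx":0,"ry":0,"rz":0,"fingers":0.28},{"dx":0.5,"dy":4,"dz":0,"rx":0,"ry":0,"rz":0,"fingers":0.28}]'
python3 -m creep '[{"dx":0.5,"dy":4,"dz":0,"rx":0,"ry":0,"rz":0,"fingers":0.28},{"dx":0.5,"dy":4,"dz":0,"rx":0,"ry":0,"rz":0,"fingers":0.28},{"dx":0.5,"dy":4,"dz":0,"rx":0,"ry":0,"rz":0,"fingers":0.28},{"dx":0.5,"dy":4,"dz":0,"rx":0,"ry":0,"rz":0,"fingers":0.28},{"dx":0.5,"dy":4,"dz":0,"rx":0,"ry":0,"rz":0,"fingers":0.28},{"dx":0.5,"dy":4,"dz":0,"rx":0,"ry":0,"rz":0,"fingers":0.28},{"dx":0.5,"dy":4,"dz":0,"rx":0,"ry":0,"rz":0,"fingers":0.28},{"dx":0.5,"dy":4,"dz":0,"rx":0,"ry":0,"rz":0,"fingers":0.28},{"dx":0.5,"dy":4,"dz":0,"rx":0,"ry":0,"rz":0,"fingers":0.28},{"dx":0.5,"dy":4,"dz":0,"rx":0,"ry":0,"rz":0,"fingers":0.28},{"dx":0.5,"dy":4,"dz":0,"rx":0,"ry":0,"rz":0,"fingers":0.28},{"dx":0,"dy":0,"dz":0,"rx":0,"ry":0,"rz":0,"fingers":0.28}]' | head -3
python3 - <<'E'
from h import *
f=vision.grab_frame('top'); g=vision.grab_frame('side')
a=cv2.resize(f['pixels'][80:200,180:440,::-1],(650,300),interpolation=cv2.INTER_CUBIC); b=cv2.resize(g['pixels'][130:310,210:480,::-1],(450,300),interpolation=cv2.INTER_CUBIC)
cv2.imwrite('pics/t4.png',np.vstack([a,np.hstack([b,np.zeros((300,200,3),np.uint8)])]))
T=dict(chisel=([575,126.5],5.82),file=([544.8,-398],-4.44),scraper=([536.6,-118.7],-10.09))
for t,(o,y) in T.items():
    a=np.radians(y)
    for d in vision.regions_of('handle_'+t,f):
        v,u=np.nonzero(d['region']); P=world(f,u.astype(float),v.astype(float),.039)[:,:2]*1000
        Q=(P-o)@np.array([[np.cos(a),-np.sin(a)],[np.sin(a),np.cos(a)]])
        if np.linalg.norm(Q.mean(0))<15: print(t,d['conf'],Q[:,0].min().round(1),Q[:,0].max().round(1),'mid',((Q[:,0].min()+Q[:,0].max())/2).round(1),Q[:,1].mean().round(1),'slope',np.degrees(np.polyfit(Q[:,0],Q[:,1],1)[0]).round(1))
E
```

```text
t: 27.97
eef_pos: [0.548, -0.0616, 0.2143]
eef_rot: [-179.9, 0.6, 169.6]
ft_force: [1.9, 0.3, 0.0]
grip_width: 0.717
grasp_force: 0.0
t: 28.97
eef_pos: [0.5672, 0.3917, 0.2081]
eef_rot: [179.7, 0.0, 170.3]
chisel 0.62 -73.0 78.3 mid 2.7 0.5 slope 0.1
file 0.8 -62.6 60.5 mid -1.0 0.4 slope -0.1
scraper 0.69 -43.5 46.2 mid 1.4 1.2 slope -0.1
```

View pics/t4.png

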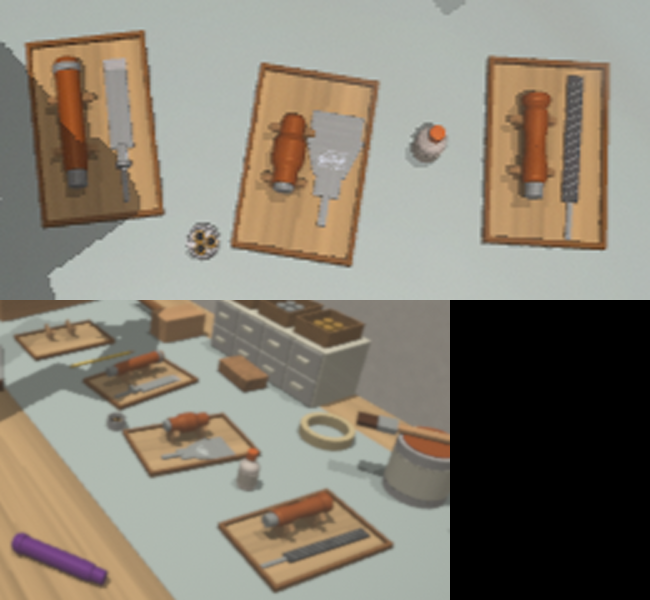

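The final picture shows the long handle in the chisel tray, the stout one in the scraper tray and the waisted one in the file tray. Each lies square and within about 2 mm of centre. The blades haven't moved and the arm is clear.

```bash
python3 -c "
from cell import r
print(r.job_done())"
```

```text
the job is handed in; nothing more can be done
None
```

All three handles are in the trays asked for, centred to within about 2 mm by camera. The blades and the purple look-alike were left where they lay, and the job was handed in at about 29 s of the 104 s; no verdict came back.

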